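Pack the stamp-block tins, heaviest at the bottom

TASK

Three look-alike tins of printing blocks stand about the art table: lift them to feel which is heaviest, then pack all three in the blue carrier as one straight upright column, the heaviest at the bottom, the next heaviest on it and the lightest on top, lids up, and let go. Set the tins down rather than dropping them, and leave the ink jar, water cup and stamp pad standing where they are.

Things in the scene. Friction and masses are not known exactly. Their poses are not given: they have to be found in the camera images.
- tin_p_center (a point): one of three look-alike closed metal tins with red lids, 58 mm across, 44 mm high, standing lid up on the table. Each hides a block that may rattle; all up one weighs about 0.6 kg, one 0.3 and one 0.15 (within a tenth or so). Neither look nor name tells which is which: it changes from run to run. This point is its centre, 22 mm above its underside; z points up through the lid
- tin_q_center (a point): one of three look-alike closed metal tins with red lids, 58 mm across, 44 mm high, standing lid up on the table. Each hides a block that may rattle; all up one weighs about 0.6 kg, one 0.3 and one 0.15 (within a tenth or so). Neither look nor name tells which is which: it changes from run to run. This point is its centre, 22 mm above its underside; z points up through the lid
- tin_r_center (a point): one of three look-alike closed metal tins with red lids, 58 mm across, 44 mm high, standing lid up on the table. Each hides a block that may rattle; all up one weighs about 0.6 kg, one 0.3 and one 0.15 (within a tenth or so). Neither look nor name tells which is which: it changes from run to run. This point is its centre, 22 mm above its underside; z points up through the lid
- carrier_floor (a point): middle of the inner floor, 6 mm above the table, of a fixed blue open-topped carrier for one column of tins: 80 (its x) by 60 (its y) by 60 mm high, z up. Two walls 5 mm thick across its x, 70 mm clear between; at each y end only two lips 10 mm wide, 5 mm thick, leaving a 50 mm wide slot, floor to rim, for a finger. A tin has 6 mm play all round; three stacked reach 138 mm above the table
- ink_jar_center (a point): bystander: amber glass ink jar with black cap, 42 mm across, 62 mm high, loose, close beside one of the tins (about 62 mm between centres); this point is half-way up
- water_cup_center (a point): bystander: small open white plastic water cup, 48 mm across the rim, 66 mm high, loose, close beside one of the tins (about 64 mm between centres); this point is half-way up
- stamp_pad_center (a point): bystander: black stamp pad, a flat box 34 mm (its x) by 62 mm (its y) by 24 mm high, loose, close beside one of the tins (about 57 mm between centres); this point is half-way up
Not all that is in view belongs to the job. Leave any green or purple look-alike of the part that bears tin_p_center alone.

How it is judged (in metres and radians):
At the end, for the whole second after the job is handed in: All three tins stand in the carrier in one column, upright within 7 degrees, each within 14 mm of the carrier's middle line and within 4 mm of its height in the stack, at rest and released, with the heaviest at the bottom, the middle one on it and the lightest on top (((z of tin_p_center in the frame of carrier_floor between 0.018 and 0.026 m and horizontal distance between each of tin_p_center, tin_q_center, tin_r_center and carrier_floor below 0.014 m and z of tin_q_center in the frame of carrier_floor between 0.062 and 0.07 m and z of tin_r_center in the frame of carrier_floor between 0.106 and 0.114 m and contact force between tin_r and tin_q between 0.7 and 2.2 N and contact force between tin_q and tin_p below 5.6 N) or (z of tin_p_center in the frame of carrier_floor between 0.018 and 0.026 m and horizontal distance between each of tin_p_center, tin_r_center, tin_q_center and carrier_floor below 0.014 m and z of tin_r_center in the frame of carrier_floor between 0.062 and 0.07 m and z of tin_q_center in the frame of carrier_floor between 0.106 and 0.114 m and contact force between tin_q and tin_r between 0.7 and 2.2 N and contact force between tin_r and tin_p below 5.6 N) or (z of tin_q_center in the frame of carrier_floor between 0.018 and 0.026 m and horizontal distance between each of tin_q_center, tin_p_center, tin_r_center and carrier_floor below 0.014 m and z of tin_p_center in the frame of carrier_floor between 0.062 and 0.07 m and z of tin_r_center in the frame of carrier_floor between 0.106 and 0.114 m and contact force between tin_r and tin_p between 0.7 and 2.2 N and contact force between tin_p and tin_q below 5.6 N) or (z of tin_q_center in the frame of carrier_floor between 0.018 and 0.026 m and horizontal distance between each of tin_q_center, tin_r_center, tin_p_center and carrier_floor below 0.014 m and z of tin_r_center in the frame of carrier_floor between 0.062 and 0.07 m and z of tin_p_center in the frame of carrier_floor between 0.106 and 0.114 m and contact force between tin_p and tin_r between 0.7 and 2.2 N and contact force between tin_r and tin_q below 5.6 N) or (z of tin_r_center in the frame of carrier_floor between 0.018 and 0.026 m and horizontal distance between each of tin_r_center, tin_p_center, tin_q_center and carrier_floor below 0.014 m and z of tin_p_center in the frame of carrier_floor between 0.062 and 0.07 m and z of tin_q_center in the frame of carrier_floor between 0.106 and 0.114 m and contact force between tin_q and tin_p between 0.7 and 2.2 N and contact force between tin_p and tin_r below 5.6 N) or (z of tin_r_center in the frame of carrier_floor between 0.018 and 0.026 m and horizontal distance between each of tin_r_center, tin_q_center, tin_p_center and carrier_floor below 0.014 m and z of tin_q_center in the frame of carrier_floor between 0.062 and 0.07 m and z of tin_p_center in the frame of carrier_floor between 0.106 and 0.114 m and contact force between tin_p and tin_q between 0.7 and 2.2 N and contact force between tin_q and tin_r below 5.6 N)) and angle between each of tin_p_center, tin_q_center, tin_r_center's own z axis and vertical below 0.12 rad and linear speed of each of tin_p, tin_q, tin_r below 0.02 m/s and contact force between each of tin_p, tin_q, tin_r and the fingers below 0.1 N); the robot touches nothing.
It fails at once if the ink jar is shoved more than 25 mm or tipped over (distance of ink_jar_center from where it was at the start of the episode above 0.025 m or angle between ink_jar_center's own z axis and vertical above 0.5 rad).
It fails at once if the water cup is shoved more than 25 mm or tipped over (distance of water_cup_center from where it was at the start of the episode above 0.025 m or angle between water_cup_center's own z axis and vertical above 0.5 rad).
It fails at once if the stamp pad is shoved more than 25 mm or tipped over (distance of stamp_pad_center from where it was at the start of the episode above 0.025 m or angle between stamp_pad_center's own z axis and vertical above 0.5 rad).
It fails at once if a tin is dropped from more than about 2 cm, or knocked flying (over 0.6 m/s while not touched by the fingers) ((linear speed of tin_p above 0.6 m/s and contact force between tin_p and the fingers below 0.05 N) or (linear speed of tin_q above 0.6 m/s and contact force between tin_q and the fingers below 0.05 N) or (linear speed of tin_r above 0.6 m/s and contact force between tin_r and the fingers below 0.05 N)).
It also fails if it takes over 72 s, if anything falls off the work surface, if the arm or the gripper's body presses on something with over 40 N, if the wrist force passes 120 N, or if a joint passes its speed limit or range.

ROBOT

A 6-joint arm with a two-finger parallel gripper is mounted at the origin on the work surface. World frame = base frame: x ahead of the robot, y to its left, z up, the work surface at z = 0. Lengths are in mm, angles in rad, forces in N, time in s.
With the tool pointing down it reaches from about 275 to 1000 mm from the base axis. Payload 8.4 kg.
Tool frame: the origin (TCP) lies between the finger pads; the fingertips stand r.tips_ahead ahead of it and the grasp point (between the pads) lies 6 mm ahead of it (r.tips_ahead is the distance from the TCP to the fingertips, in mm); z points along the fingers, y is the line along which they close (so a half turn about z gives the same grasp; the last joint's range is limited). The gripper opens to 85 mm and grips with 20 to 120 N. Pads are 22 mm wide; open, the fingers measure 114 mm over their backs; the gripper's body (76 mm by 85 mm) begins 54 mm behind the grasp point. The pads swing forward as they close: fully open they stand 13 mm farther back than shut.
Start: joints at [-1.185, 0.353, 1.633, -0, 1.155, -0.002], TCP at [236.344, -578.593, 256.281] pointing down, gripper open.
Joint ranges: [-2.63, 2.63], [-0.92, 2.1], [0.06, 2.66], [-1.3, 4.44], [0, 2.69], [-3.02, 3.02]. Speed limits (rad/s): [2.22, 2.22, 2.79, 3.14, 3.14, 3.14].

INTERFACE

Orientations are given as [roll, pitch, yaw] about the fixed x, y, z axes, in that order (R = Rz(yaw) Ry(pitch) Rx(roll)).
In Python, from rig import r gives the robot as it stands.
- The arm moves only by the tool carry_out, never from a script. Its arguments are lists of equal length, an entry for each row: "delta_pos": the shift along the tool's x, y, z in m, a list of three; "rot": the turn, a rotation vector about the tool's x, y, z in degrees, a list of three. A call has 1 to 8 rows; each row is the pose to reach, as a shift and turn from the pose commanded when the call began, along the tool's axes at that moment; what a row does not reach only later rows make up. A row lasts 1/8 s, in which the tool goes at most 62.5 mm and 10.7 degrees, less where a joint would pass 70% of its speed; a pose out of reach is approached as far as the arm can. A call with a gripper value outside its range is refused whole. "claw" is the finger opening in m, from 0 to 0.0854, set as the call begins (left out, the last holds). The fingers move at their own pace and stop on an object; "grip_force" is the grip in N (left out, the last holds). Time passes only in rows, so rows that repeat a pose let the fingers close. It gives the time, the measured TCP pose, the force, the opening and the grip force at its end, in the units of the state.
- r.sense(): the state, without advancing time (a new reading comes with each control period).
- r.grab_frame(name): name is "scene" or "top"; returns the picture (384x512x3 uint8, blue, green, red); there is no depth.
- r.camera_info(name): a dict with "fx", "fy", "cx", "cy" (pixels), "pose" (4x4, takes a point from camera to world coordinates). Camera axes: x right, y down, z forward; pixel columns grow to the right and rows downward; lengths in mm; the calibration is good to about 2 mm. A picture is of the moment at which its call begins. camera_info takes no time and is no camera call.
- r.sign_off(): hands the job in; it is judged then, once.
Trained networks look in the newest picture that a camera, given by its name, has taken for a name from the list of things; names that differ only in an ending like _2 or _b are one class to them, and where a whole thing is asked for, a point or a joint stands for the part that bears it (a point fixed in the world has none). Each returns a list of dicts, best first, with "p" (0 to 1); they miss things now and then, are a little off and sometimes report something else, mostly with a low value. They report only what shows in the picture. A call takes as long as a camera call. They do not tell look-alikes from the thing itself.
- r.recognise(thing, camera): "box" ([left, top, right, bottom] in pixels, round what is visible of it).
- r.cut_out(thing, camera): "mask" (384x512 bool, what is visible of it) and "box" ([left, top, right, bottom] in pixels, round what is visible of it).
The state is a dict: "clock": time; "qpos": joint angles; "qvel": joint speeds; "joint_efforts": joint torques, N m; "eef_pos": TCP position; "tcp_rot": TCP orientation; "contact_force": force on the tool from outside, world axes, zero at the start; "wrist_torque": the same for the moment, N m; "opening": opening from 0.0 (shut) to 1.0 (fully open); "grasp_force": force on a finger pad.
Only numpy, scipy, OpenCV 4.12 (cv2) and the standard library are available. Lean on these libraries where they do the work, as an engineer would, in place of code of your own. Each camera call takes 0.05 s, during which the arm holds its last target. There are 200 camera calls.

## Working session

There is one attempt and no reset: what is moved stays moved. The work goes in short steps, Python scripts to look and compute and a tool call to move; the robot and the scene stay as the last step left them, time stands still between calls to the robot, and variables do not carry over. Pictures are saved under pics/ and viewed, at most 10 in all, crops included, and the job is handed in when it is done.

Besides the shell and the picture viewer there is one more tool, called after "Call:" as name(argument=value, ...), one argument or row to a line, values as JSON. carry_out: Moves the arm, as the interface text tells. Its arguments: {"type":"object","properties":{"delta_pos":{"type":"array","items":{"type":"array","items":{"type":"number"}}},"rot":{"type":"array","items":{"type":"array","items":{"type":"number"}}},"claw":{"type":"number"},"grip_force":{"type":"number"}},"required":["delta_pos","rot"]}

```bash
mkdir -p pics; python3 - <<'E'
from rig import r
import cv2,numpy as np
print(r.sense(), r.tips_ahead)
for c in("top","scene"):
    cv2.imwrite(f"pics/{c}0.png",r.grab_frame(c)); i=r.camera_info(c); print(c,i)
    for t in["tin_p_center","carrier_floor","ink_jar_center","water_cup_center","stamp_pad_center"]:
        print(t,[(d["p"],d["box"]) for d in r.recognise(t,c)])
E
```

```text
{'clock': 0.0, 'qpos': array([-1.18539124e+00,  3.53652523e-01,  1.63414034e+00,  7.14521135e-06,
        1.15520009e+00, -2.43223621e-03]), 'qvel': array([-0.00254425,  0.00058069, -0.00162817,  0.00079512, -0.00213197,
        0.00130697]), 'joint_efforts': array([ 3.76787328e-03, -6.05249047e+01, -3.42072415e+01, -2.56585452e-05,
        9.27085639e-03, -4.76772959e-05]), 'eef_pos': array([ 236.18294031, -578.17500441,  255.55627093]), 'tcp_rot': array([-3.14019238e+00, -9.93876519e-06,  3.87834424e-01]), 'contact_force': array([ 0.05638988, -1.00808601,  0.28201265]), 'wrist_torque': array([ 0.03395323, -0.01813965, -0.04246227]), 'grasp_force': 0.0, 'opening': 1.0015827891567837} 25.0
top {'fx': 443.515682182063, 'fy': 443.515682182063, 'cx': 249.65771295614238, 'cy': 194.88175198526685, 'pose': array([[-2.58140367e-02, -9.96857004e-01,  7.48982642e-02,
         4.97848172e+02],
       [-9.99601943e-01,  2.48866159e-02, -1.32895455e-02,
         1.88960842e+01],
       [ 1.13838122e-02, -7.52115073e-02, -9.97102622e-01,
         9.76358952e+02],
       [ 0.00000000e+00,  0.00000
[... 619 characters left out ...]
     1.21082540e+03],
       [ 6.84154691e-01,  4.90753355e-01, -5.39530817e-01,
         6.82785387e+02],
       [-5.43694403e-03, -7.36302933e-01, -6.76630202e-01,
         8.95321736e+02],
       [ 0.00000000e+00,  0.00000000e+00,  0.00000000e+00,
         1.00000000e+00]])}
tin_p_center [(0.88, [265.5, 217.2, 285.9, 242.4]), (0.77, [239.1, 228.7, 261.5, 259.6]), (0.76, [196.8, 173.7, 217.5, 199.4]), (0.58, [224.8, 208.0, 244.4, 230.8])]
carrier_floor [(0.56, [264.8, 159.1, 293.3, 190.6])]
ink_jar_center [(0.56, [204.1, 204.2, 220.0, 228.7])]
water_cup_center [(0.7, [374.7, 214.3, 399.4, 247.0]), (0.42, [266.7, 162.3, 293.6, 191.8])]
stamp_pad_center [(0.76, [230.4, 130.3, 237.3, 146.6])]
```

```bash
python3 - <<'E'
import cv2
for c in("top","scene"):
    im=cv2.imread(f"pics/{c}0.png"); cv2.imwrite(f"pics/{c}0b.png",cv2.resize(im,(800,600),interpolation=cv2.INTER_CUBIC))
E
```

```text
(no output)
```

View pics/top0b.png

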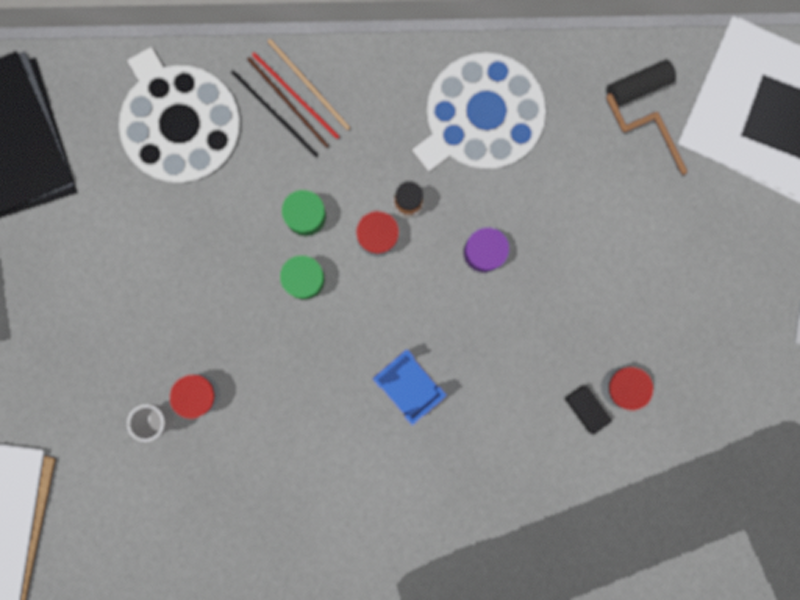

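View pics/scene0b.png

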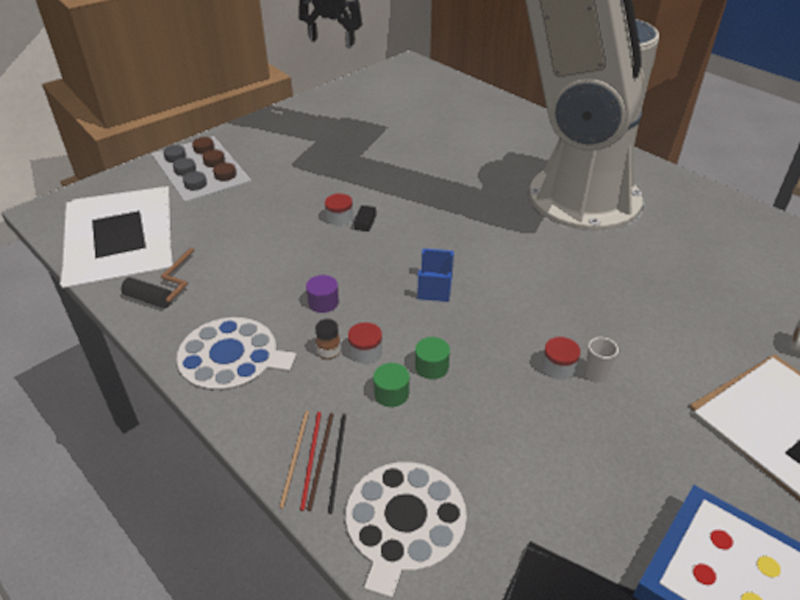

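The top view shows red tins at about (242,149), (122,253) and (404,248) in original pixels, and the carrier at (262,247). The jar, cup and pad each stand beside a tin: jar (262,126), cup (93,270), pad (376,262). Next I'll measure them.

```bash
cat >h.py <<'E'
from rig import r
import cv2,numpy as np
def ray(c,u,v,z):
    i=r.camera_info(c);P=i["pose"];d=P[:3,:3]@[(u-i["cx"])/i["fx"],(v-i["cy"])/i["fy"],1];o=P[:3,3]
    return (o+d*(z-o[2])/d[2])[:2]
def proj(c,p):
    i=r.camera_info(c);P=i["pose"];q=P[:3,:3].T@(np.asarray(p,float)-P[:3,3]);return np.array([i["cx"]+i["fx"]*q[0]/q[2],i["cy"]+i["fy"]*q[1]/q[2]])
def blobs(im,lo,hi,amin=60):
    h=cv2.cvtColor(im,cv2.COLOR_BGR2HSV);m=cv2.inRange(h,lo,hi)
    if lo[0]==0: m|=cv2.inRange(h,(170,lo[1],lo[2]),(180,255,255))
    n,l,s,ce=cv2.connectedComponentsWithStats(m)
    return [(s[k,4],ce[k],l==k) for k in range(1,n) if s[k,4]>amin]
E
python3 - <<'E'
from h import *
for c in("top","scene"):
    im=cv2.imread(f"pics/{c}0.png")
    for a,ce,m in blobs(im,(0,120,80),(8,255,255)):
        print(c,"red",a,ce.round(1),ray(c,*ce,44).round(1))
    for a,ce,m in blobs(im,(100,130,50),(125,255,255)):
        print(c,"blue",a,ce.round(1),ray(c,*ce,30).round(1))
b=dict(jar=("ink_jar_center",62),cup=("water_cup_center",66),pad=("stamp_pad_center",24))
im=cv2.imread("pics/top0.png")
for n,(t,h) in b.items():
    r.grab_frame("top") if n=="jar" else 0
    d=r.cut_out(t,"top")[0]; ys,xs=np.nonzero(d["mask"]); print(n,d["p"],ray("top",xs.mean(),ys.mean(),h*.75).round(1), cv2.minAreaRect(np.array([ray("top",x,y,h*.9) for x,y in zip(xs,ys)],np.float32)))
# carrier: fit full model silhouette
m=[m for a,ce,m in blobs(im,(100,130,50),(125,255,255)) if abs(ce-[262,247]).max()<10][0].astype(np.uint8)
from scipy.optimize import minimize
import itertools
S=4
def sil(p):
    x,y,t=p;R=np.array([[np.cos(t),-np.sin(t)],[np.sin(t),np.cos(t)]])
    o=np.zeros((400,400),np.uint8)
    boxes=[(-40,40,-30,30,0,6),(35,40,-30,30,0,60),(-40,-35,-30,30,0,60)]+[(sx*30-5,sx*30+5,sy*27.5-2.5,sy*27.5+2.5,0,60) for sx in(1,-1) for sy in(1,-1)]
    for b in boxes:
        q=[proj("top",[*(R@[X,Y]+[x,y]),Z]) for X,Y,Z in itertools.product(b[:2],b[2:4],b[4:])]
        h=cv2.convexHull(((np.array(q)-[215,200])*S+S/2).astype(np.float32))
        cv2.fillConvexPoly(o,np.round(h).astype(np.int32),1)
    return o
M=cv2.resize(m[200:300,215:315],(400,400),interpolation=cv2.INTER_NEAREST)
c0=ray("top",262,247,30)
best=min((minimize(lambda p:float((sil(p)!=M).sum()),[*c0,t],method="Nelder-Mead",options=dict(initial_simplex=[[*c0,t],[c0[0]+6,c0[1],t],[c0[0],c0[1]+6,t],[*c0,t+.2]])) for t in np.arange(0,np.pi,.26)),key=lambda s:s.fun)
print(best.x,np.degrees(best.x[2]),best.fun,M.sum())
cv2.imwrite("pics/car.png",np.hstack([cv2.resize(im[212:282,227:297],(560,560),interpolation=cv2.INTER_CUBIC)]))
E
```

```text
top red 160 [188.8  60.8] [860.6 130. ]
top red 541 [241.3 148.4] [667.4  21.7]
top red 584 [403.5 248.1] [ 447.9 -313.3]
top red 606 [122.5 253.3] [452.6 274.2]
top blue 91 [318.2  45.4] [ 894.9 -152.9]
top blue 417 [310.9  70.3] [ 839.2 -134.9]
top blue 88 [284.4  70.6] [839.6 -76.7]
top blue 92 [290.  86.] [805.  -87.9]
top blue 91 [333.1  85. ] [ 805.1 -182.3]
top blue 1046 [261.8 247.3] [456.8 -16.6]
scene red 151 [216.3 129.3] [ 453.2 -309.5]
scene red 282 [233.1 214.5] [674.3  26.2]
scene red 297 [359.6 224. ] [459.4 277.7]
scene red 153 [198.2 295.5] [899.3 164.3]
scene red 121 [461.2 345. ] [584.2 626.7]
scene red 139 [450.4 367.2] [643.4 635.8]
scene blue 1969 [488.   20.2] [-1098.9  -130.5]
scene blue 575 [277.8 175.9] [463.5 -14.2]
scene blue 199 [144.2 224.4] [ 860.  -118.5]
scene blue 63 [157.  236.3] [859.4 -59.8]
scene blue 1182 [440.5 348.1] [611.3 600.1]
jar 0.7 [711.8 -20.8] ((710.896240234375, -19.964033126831055), (40.07941818237305, 49.21211242675781), 88.50765991210938)
cup 0.65 [421.6 328.4] ((421.0312805175781, 324.9363098144531), (59.022281646728516, 40.38654708862305), 88.47465515136719)
pad 0.59 [ 419.4 -261.1] ((419.7663879394531, -259.9684143066406), (65.66453552246094, 40.738609313964844), 31.723676681518555)Traceback (most recent call last):
  File "<stdin>", line 29, in <module>
  File "<stdin>", line 29, in <genexpr>
    res = _minimize_neldermead(fun, x0, args, callback, bounds=bounds,
                               **options)
    fsim[j] = func(sim[j])
              ~~~~^^^^^^^^
    fx = function(np.copy(x), *(wrapper_args + args))
  File "<stdin>", line 29, in <lambda>
  File "<stdin>", line 23, in sil
  File "h.py", line 7, in proj
    i=r.camera_info(c);P=i["pose"];q=P[:3,:3].T@(np.asarray(p,float)-P[:3,3]);return np.array([i["cx"]+i["fx"]*q[0]/q[2],i["cy"]+i["fy"]*q[1]/q[2]])
ValueError: time passes only in moves, steps and waits
```

```bash
sed -i 's/^import cv2.*/import cv2,numpy as np,functools\ninfo=functools.lru_cache(None)(r.camera_info)/; s/i=r.camera_info(c)/i=info(c)/' h.py
python3 - <<'E'
from h import *
from scipy.optimize import minimize
import itertools
im=cv2.imread("pics/top0.png")
S=4
def fit(c,m,u0,v0,c0):
  def sil(p):
    x,y,t=p;R=np.array([[np.cos(t),-np.sin(t)],[np.sin(t),np.cos(t)]])
    o=np.zeros((400,400),np.uint8)
    boxes=[(-40,40,-30,30,0,6),(35,40,-30,30,0,60),(-40,-35,-30,30,0,60)]+[(sx*30-5,sx*30+5,sy*27.5-2.5,sy*27.5+2.5,0,60) for sx in(1,-1) for sy in(1,-1)]
    for b in boxes:
        q=[proj(c,[*(R@[X,Y]+[x,y]),Z]) for X,Y,Z in itertools.product(b[:2],b[2:4],b[4:])]
        h=cv2.convexHull(((np.array(q)-[u0,v0])*S+S/2).astype(np.float32))
        cv2.fillConvexPoly(o,np.round(h).astype(np.int32),1)
    return o
  M=cv2.resize(m[v0:v0+100,u0:u0+100],(400,400),interpolation=cv2.INTER_NEAREST)
  res=sorted((minimize(lambda p:float((sil(p)!=M).sum()),[*c0,t],method="Nelder-Mead",options=dict(initial_simplex=[[*c0,t],[c0[0]+6,c0[1],t],[c0[0],c0[1]+6,t],[*c0,t+.2]])) for t in np.arange(0,np.pi,.26)),key=lambda s:s.fun)
  for b in res[:4]: print(c,b.x.round(1),np.degrees(b.x[2]),b.fun,M.sum())
m=[m for a,ce,m in blobs(im,(100,130,50),(125,255,255)) if abs(ce-[262,247]).max()<10][0].astype(np.uint8)
fit("top",m,215,200,ray("top",262,247,30))
m=[m for a,ce,m in blobs(cv2.imread("pics/scene0.png"),(100,130,50),(125,255,255)) if abs(ce-[278,176]).max()<10][0].astype(np.uint8)
fit("scene",m,230,125,ray("top",262,247,30))
crop=lambda i,u,v:cv2.resize(i[v:v+64,u:u+64],(400,400),interpolation=cv2.INTER_CUBIC)
cv2.imwrite("pics/car.png",np.hstack([crop(im,230,215),crop(cv2.imread("pics/scene0.png"),246,144)]))
E
```

```text
top [457.8 -15.5   3.8] 219.3954894824178 1226.0 16736
top [458.4 -15.5   3.8] 219.40301301381518 1228.0 16736
top [457.8 -15.    0.7] 39.39206549825552 1248.0 16736
top [457.7 -15.4   0.7] 39.23899209146233 1249.0 16736
scene [460.6 -15.6   3.9] 222.11635687739565 1802.0 9200
scene [460.  -16.6   0.7] 41.91189816171617 1813.0 9200
scene [460.4 -15.5   0.7] 41.940758485323066 1819.0 9200
scene [459.9 -15.7   0.7] 41.254417568363884 1824.0 9200
```

View pics/car.png

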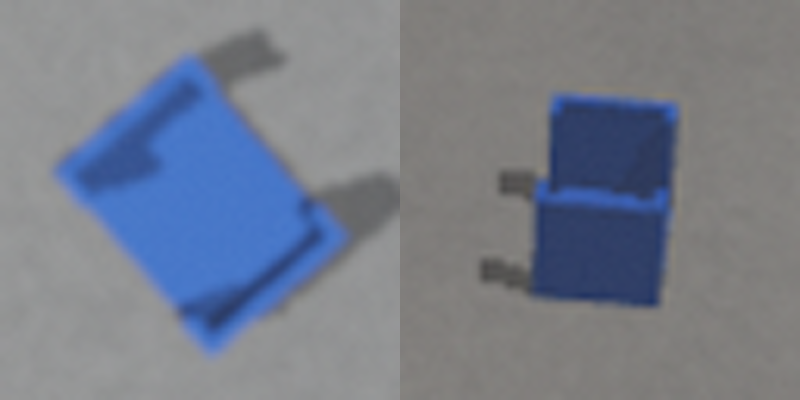

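The crops show full walls on the carrier's short (60 mm) sides and slots on the long sides. The fitted carrier is at (458.5, -15.5) with its x axis at 39.5°. I'll start with the tin by the stamp pad.

```bash
cat >>h.py <<'E'
def rel(*wps):
    s=r.sense();p=s["eef_pos"];y0=s["tcp_rot"][2]
    print("t",round(s["clock"],2),"pos",p.round(1),"rpy",np.degrees(s["tcp_rot"]).round(2),"F",s["contact_force"].round(2),"q6",s["qpos"][5].round(2),"open",round(s["opening"],3),"gf",round(s["grasp_force"],1))
    R=np.array([[np.cos(y0),np.sin(y0),0],[np.sin(y0),-np.cos(y0),0],[0,0,-1]])
    for w in wps:
        d=R.T@(np.array(w[:3])-p)/1000; a=-(w[3]-np.degrees(y0))
        print(w,"delta",d.round(4),"rotz",round((a+180)%360-180,1))
E
python3 -c "
from h import *
rel((448,-313,110,118.5))"
```

```text
t 0.8 pos [ 236.3 -578.6  256.3] rpy [-180.      0.     22.22] F [-1.39 -1.1   0.25] q6 -0.0 open 0.997 gf 0.0
(448, -313, 110, 118.5) delta [ 0.2964 -0.1658  0.1463] rotz -96.3
```

Call:
carry_out(
  delta_pos=[
    [0.03,-0.017,0.0],
    [0.08,-0.045,0.0],
    [0.13,-0.073,0.01],
    [0.18,-0.1,0.03],
    [0.22,-0.125,0.06],
    [0.255,-0.145,0.09],
    [0.28,-0.157,0.12],
    [0.2964,-0.1658,0.1463],
  ],
  rot=[
    [0,0,-10],
    [0,0,-20],
    [0,0,-30],
    [0,0,-40],
    [0,0,-50],
    [0,0,-60],
    [0,0,-70],
    [0,0,-80],
  ],
  claw=0.085,
  grip_force=45,
)

```text
clock: 1.8
eef_pos: [448.9, -311.9, 109.1]
tcp_rot: [3.141, 0.0, 1.791]
contact_force: [-0.2, 0.7, -0.2]
opening: 0.996
grasp_force: 0.0
```

```bash
python3 -c "
from h import *
rel((448,-313,60,118.5),(448,-313,31,118.5))"
```

```text
t 1.8 pos [ 448.9 -311.9  109.1] rpy [179.99   0.   102.62] F [-0.17  0.65 -0.21] q6 -0.83 open 0.996 gf 0.0
(448, -313, 60, 118.5) delta [-0.0009 -0.0011  0.0491] rotz -15.9
(448, -313, 31, 118.5) delta [-0.0009 -0.0011  0.0781] rotz -15.9
```

Call:
carry_out(
  delta_pos=[
    [0,0,0],
    [0,0,0.01],
    [0,0,0.03],
    [0,0,0.05],
    [0,0,0.068],
    [0,0,0.076],
    [0,0,0.079],
    [0,0,0.079],
  ],
  rot=[
    [0,0,-9],
    [0,0,-16.3],
    [0,0,-16.3],
    [0,0,-16.3],
    [0,0,-16.3],
    [0,0,-16.3],
    [0,0,-16.3],
    [0,0,-16.3],
  ],
)

```text
clock: 2.8
eef_pos: [448.2, -313.1, 31.2]
tcp_rot: [3.141, 0.0, 2.069]
contact_force: [-0.0, 0.7, -0.4]
opening: 0.992
grasp_force: 0.0
```

Call:
carry_out(
  delta_pos=[
    [0,0,0],
    [0,0,0],
    [0,0,0],
    [0,0,0],
    [0,0,0],
    [0,0,0],
  ],
  rot=[
    [0,0,0],
    [0,0,0],
    [0,0,0],
    [0,0,0],
    [0,0,0],
    [0,0,0],
  ],
  claw=0.045,
)

```text
clock: 3.55
eef_pos: [448.2, -313.3, 31.9]
tcp_rot: [3.141, 0.001, 2.069]
contact_force: [-1.2, 0.5, 8.3]
opening: 0.676
grasp_force: 46.9
```

```bash
python3 -c "
from h import *
rel()"
```

```text
t 3.55 pos [ 448.2 -313.3   31.9] rpy [1.7999e+02 4.0000e-02 1.1852e+02] F [-1.21  0.47  8.26] q6 -1.11 open 0.676 gf 46.9
```

Call:
carry_out(
  delta_pos=[
    [0,0,-0.005],
    [0,0,-0.02],
    [0,0,-0.035],
    [0,0,-0.04],
    [0,0,-0.04],
    [0,0,-0.04],
    [0,0,-0.04],
    [0,0,-0.04],
  ],
  rot=[
    [0,0,0],
    [0,0,0],
    [0,0,0],
    [0,0,0],
    [0,0,0],
    [0,0,0],
    [0,0,0],
    [0,0,0],
  ],
)

```text
clock: 4.55
eef_pos: [447.9, -312.9, 70.6]
tcp_rot: [-3.141, -0.001, 2.068]
contact_force: [-0.4, -0.7, -5.4]
opening: 0.674
grasp_force: 49.8
```

```bash
python3 - <<'E'
from h import *
rel()
F=[]
for k in range(6): r.grab_frame("scene"); F.append(r.sense()["contact_force"])
print(np.round(F,2)); rel()
E
```

```text
t 4.55 pos [ 447.9 -312.9   70.6] rpy [-1.7998e+02 -3.0000e-02  1.1851e+02] F [-0.39 -0.68 -5.42] q6 -1.11 open 0.674 gf 49.8
[[ 0.12 -0.67 -6.32]
 [ 1.02 -1.06 -5.55]
 [-0.    0.29 -5.99]
 [ 0.87 -0.09 -4.76]
 [ 0.13 -0.11 -4.45]
 [-0.01  0.1  -6.31]]
t 4.85 pos [ 448.  -313.    70.9] rpy [-1.8000e+02 -1.0000e-02  1.1852e+02] F [-0.01  0.1  -6.31] q6 -1.11 open 0.678 gf 49.8
```

That's about 5.6 N, so this tin is the heaviest. I'll carry it straight to the carrier.

```bash
python3 -c "
from h import *
rel((458.5,-15.5,150,39.5))"
```

```text
t 4.85 pos [ 448.  -313.    70.9] rpy [-1.8000e+02 -1.0000e-02  1.1852e+02] F [-0.01  0.1  -6.31] q6 -1.11 open 0.678 gf 49.8
(458.5, -15.5, 150, 39.5) delta [ 0.2564  0.1513 -0.0791] rotz 79.0
```

Call:
carry_out(
  delta_pos=[
    [0.003,0.002,-0.02],
    [0.015,0.009,-0.05],
    [0.04,0.024,-0.07],
    [0.08,0.047,-0.079],
    [0.12,0.071,-0.079],
    [0.16,0.0945,-0.079],
    [0.2,0.118,-0.079],
    [0.23,0.1357,-0.079],
  ],
  rot=[
    [0,0,0],
    [0,0,5],
    [0,0,14],
    [0,0,24],
    [0,0,34],
    [0,0,44],
    [0,0,54],
    [0,0,64],
  ],
)

```text
clock: 5.85
eef_pos: [457.3, -44.4, 150.2]
tcp_rot: [3.141, -0.0, 0.946]
contact_force: [0.3, 0.2, -5.1]
opening: 0.671
grasp_force: 50.7
```

```bash
python3 -c "
from h import *
rel((458.5,-15.5,150,39.5))"
```

```text
t 5.85 pos [457.3 -44.4 150.2] rpy [ 1.7999e+02 -2.0000e-02  5.4220e+01] F [ 0.33  0.24 -5.09] q6 0.52 open 0.671 gf 50.7
(458.5, -15.5, 150, 39.5) delta [ 0.0242 -0.0159  0.0002] rotz 14.7
```

Call:
carry_out(
  delta_pos=[
    [0.015,-0.01,0],
    [0.0255,-0.0169,0],
    [0.0255,-0.0169,0],
    [0.0255,-0.0169,0],
  ],
  rot=[
    [0,0,8],
    [0,0,15],
    [0,0,15],
    [0,0,15],
  ],
)

```text
clock: 6.35
eef_pos: [458.5, -15.9, 150.0]
tcp_rot: [3.141, 0.0, 0.693]
contact_force: [-0.3, -0.1, -5.4]
opening: 0.68
grasp_force: 50.7
```

```bash
python3 - <<'E'
from h import *
rel((458.5,-15.5,100,39.5),(458.5,-15.5,38,39.5))
a=r.grab_frame("top");b=r.grab_frame("scene")
for c,i in(("top",a),("scene",b)):
    for A,ce,m in blobs(i,(0,120,60),(8,255,255),20): print(c,A,ce.round(1),ray(c,*ce,162).round(1))
crop=lambda i,u,v:cv2.resize(i[v:v+80,u:u+80],(400,400),interpolation=cv2.INTER_CUBIC)
cv2.imwrite("pics/hold.png",np.hstack([crop(a,222,205),crop(b,240,110)]))
E
```

```text
t 6.35 pos [458.5 -15.9 150. ] rpy [179.99   0.    39.68] F [-0.31 -0.06 -5.42] q6 0.84 open 0.68 gf 50.7
(458.5, -15.5, 100, 39.5) delta [ 0.0003 -0.0003  0.05  ] rotz 0.2
(458.5, -15.5, 38, 39.5) delta [ 0.0003 -0.0003  0.112 ] rotz 0.2
top 160 [188.8  60.8] [814.7 115.9]
top 540 [241.2 148.3] [646.   21.4]
top 607 [122.5 253.3] [458.3 241.9]
scene 236 [280.7 139.5] [461.4 -11.2]
scene 283 [233.1 214.5] [748.6 117.1]
scene 300 [359.6 224.1] [563.7 334. ]
scene 153 [198.2 295.5] [942.5 236.2]
scene 121 [461.2 345. ] [671.1 634.5]
scene 139 [450.4 367.2] [722.  642.3]
```

View pics/hold.png

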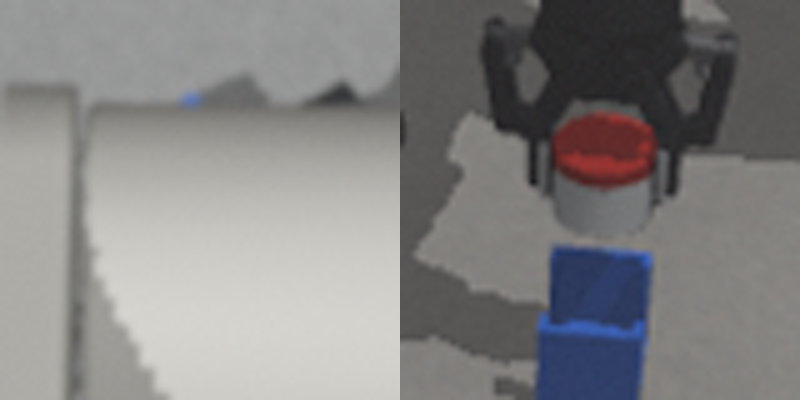

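The scene crop shows the tin level and lined up over the carrier, with the lid at (281,139). Now I'll lower it.

Call:
carry_out(
  delta_pos=[
    [0.001,0,0.02],
    [0.0015,0,0.05],
    [0.0015,0,0.075],
    [0.0015,0,0.09],
    [0.0015,0,0.1],
    [0.0015,0,0.105],
    [0.0015,0,0.108],
    [0.0015,0,0.11],
  ],
  rot=[
    [0,0,0],
    [0,0,0],
    [0,0,0],
    [0,0,0],
    [0,0,0],
    [0,0,0],
    [0,0,0],
    [0,0,0],
  ],
)

```text
clock: 7.45
eef_pos: [460.0, -14.6, 40.3]
tcp_rot: [3.141, -0.001, 0.69]
contact_force: [-0.7, -0.4, -5.5]
opening: 0.675
grasp_force: 50.6
```

Call:
carry_out(
  delta_pos=[
    [0,0,0.001],
    [0,0,0.002],
    [0,0,0.002],
  ],
  rot=[
    [0,0,0],
    [0,0,0],
    [0,0,0],
  ],
)

```text
clock: 7.82
eef_pos: [459.7, -14.6, 38.0]
tcp_rot: [3.142, -0.0, 0.69]
contact_force: [0.1, 0.2, -5.8]
opening: 0.676
grasp_force: 50.6
```

Call:
carry_out(
  delta_pos=[
    [0,0,0.0007],
    [0,0,0.0014],
    [0,0,0.0014],
  ],
  rot=[
    [0,0,0],
    [0,0,0],
    [0,0,0],
  ],
)

```text
clock: 8.2
eef_pos: [459.8, -14.6, 37.8]
tcp_rot: [3.141, -0.0, 0.69]
contact_force: [-5.8, 0.1, 20.5]
opening: 0.675
grasp_force: 52.8
```

Call:
carry_out(
  delta_pos=[
    [0,0,-0.0005],
    [0,0,-0.001],
    [0,0,-0.001],
    [0,0,-0.001],
  ],
  rot=[
    [0,0,0],
    [0,0,0],
    [0,0,0],
    [0,0,0],
  ],
  claw=0.074,
)

```text
clock: 8.7
eef_pos: [459.7, -14.6, 37.5]
tcp_rot: [-3.142, 0.0, 0.69]
contact_force: [-0.5, -0.2, -0.9]
opening: 0.866
grasp_force: 0.0
```

```bash
python3 -c "
from h import *
rel()"
```

```text
t 8.7 pos [459.7 -14.6  37.5] rpy [-180.      0.     39.52] F [-0.55 -0.22 -0.92] q6 0.85 open 0.866 gf 0.0
```

Released. Next I'll rise and go to the cup tin at (452.6, 274.2).

Call:
carry_out(
  delta_pos=[
    [0,0,-0.015],
    [0,0,-0.05],
    [0,0,-0.09],
    [0,0,-0.11],
    [0,0,-0.112],
  ],
  rot=[
    [0,0,0],
    [0,0,0],
    [0,0,0],
    [0,0,0],
    [0,0,0],
  ],
)

```text
clock: 9.32
eef_pos: [460.7, -14.6, 151.6]
tcp_rot: [3.139, -0.003, 0.69]
contact_force: [0.2, 0.8, -0.5]
opening: 0.868
grasp_force: 0.0
```

```bash
python3 -c "
from h import *
rel((452.6,274.2,130,121))"
```

```text
t 9.32 pos [460.7 -14.6 151.6] rpy [ 1.7986e+02 -1.7000e-01  3.9520e+01] F [ 0.18  0.78 -0.47] q6 0.85 open 0.868 gf 0.0
(452.6, 274.2, 130, 121) delta [ 0.1775 -0.228   0.0216] rotz -81.5
```

Call:
carry_out(
  delta_pos=[
    [0.02,-0.026,0.0],
    [0.05,-0.064,0.0],
    [0.085,-0.109,0.0],
    [0.12,-0.154,0.0],
    [0.145,-0.186,0.0],
    [0.163,-0.209,0.005],
    [0.174,-0.223,0.013],
    [0.1783,-0.2275,0.02],
  ],
  rot=[
    [0,0,-10.5],
    [0,0,-21],
    [0,0,-31.5],
    [0,0,-42],
    [0,0,-52.5],
    [0,0,-63],
    [0,0,-73.5],
    [0,0,-81.5],
  ],
  claw=0.085,
)

```text
clock: 10.32
eef_pos: [451.7, 275.2, 128.4]
tcp_rot: [-3.14, -0.0, 2.119]
contact_force: [0.2, -0.1, -0.2]
opening: 0.994
grasp_force: 0.0
```

```bash
python3 -c "
from h import *
for i in range(2): r.grab_frame('top')
rel((452.6,274.2,31,121))"
```

```text
t 10.43 pos [451.5 274.5 128.1] rpy [-179.85   -0.    121.17] F [ 1.37 -0.22 -0.71] q6 -0.0 open 0.993 gf 0.0
(452.6, 274.2, 31, 121) delta [-0.0008  0.0008  0.0971] rotz 0.2
```

Call:
carry_out(
  delta_pos=[
    [0,0.0008,0.02],
    [0,0.0008,0.05],
    [0,0.0008,0.075],
    [0,0.0008,0.09],
    [0,0.0008,0.097],
    [0,0.0008,0.0975],
    [0,0.0008,0.0975],
  ],
  rot=[
    [0,0,0],
    [0,0,0],
    [0,0,0],
    [0,0,0],
    [0,0,0],
    [0,0,0],
    [0,0,0],
  ],
)

```text
clock: 11.3
eef_pos: [453.6, 275.0, 32.7]
tcp_rot: [3.141, 0.0, 2.112]
contact_force: [0.1, 0.6, -0.3]
opening: 0.991
grasp_force: 0.0
```

Call:
carry_out(
  delta_pos=[
    [0,0,0],
    [0,0,0],
    [0,0,0],
    [0,0,0],
    [0,0,0],
  ],
  rot=[
    [0,0,0],
    [0,0,0],
    [0,0,0],
    [0,0,0],
    [0,0,0],
  ],
  claw=0.045,
)

```text
clock: 11.92
eef_pos: [453.5, 275.0, 33.0]
tcp_rot: [3.14, -0.0, 2.112]
contact_force: [-1.2, -0.7, 8.6]
opening: 0.677
grasp_force: 46.4
```

Call:
carry_out(
  delta_pos=[
    [0,0,-0.005],
    [0,0,-0.02],
    [0,0,-0.035],
    [0,0,-0.04],
    [0,0,-0.04],
    [0,0,-0.04],
    [0,0,-0.04],
    [0,0,-0.04],
  ],
  rot=[
    [0,0,0],
    [0,0,0],
    [0,0,0],
    [0,0,0],
    [0,0,0],
    [0,0,0],
    [0,0,0],
    [0,0,0],
  ],
)

```text
clock: 12.92
eef_pos: [452.9, 274.7, 71.7]
tcp_rot: [-3.141, -0.0, 2.112]
contact_force: [0.0, 0.0, -3.8]
opening: 0.674
grasp_force: 49.0
```

```bash
python3 - <<'E'
from h import *
F=[]
for k in range(8): r.grab_frame("scene"); F.append(r.sense()["contact_force"])
print(np.round(F,2)[:,2],np.mean(F,0)); rel((452.6,274.2,31,121))
a=r.grab_frame("scene");b=r.grab_frame("top")
for c,i in(("top",b),("scene",a)):
    for A,ce,m in blobs(i,(0,120,60),(8,255,255),20): print(c,A,ce.round(1),ray(c,*ce,50).round(1))
crop=lambda i,u,v:cv2.resize(i[v:v+80,u:u+80],(400,400),interpolation=cv2.INTER_CUBIC)
cv2.imwrite("pics/car2.png",np.hstack([crop(b,222,205),crop(a,240,125)]))
E
```

```text
[-2.81 -2.65 -3.6  -2.56 -3.11 -4.1  -4.88 -2.93] [-1.15181650e-03  1.19053054e-01 -3.33199336e+00]
t 13.32 pos [453.1 274.8  72.1] rpy [-180.     -0.    121.02] F [ 0.27  0.33 -2.93] q6 0.0 open 0.678 gf 49.0
(452.6, 274.2, 31, 121) delta [-0.0002 -0.0007  0.0411] rotz 0.0
top 160 [188.8  60.8] [858.3 129.3]
top 539 [241.3 148.3] [666.4  21.7]
top 548 [261.5 248.6] [455.1 -15.2]
top 229 [124.5 251.3] [456.9 268.3]
scene 175 [278.9 170. ] [459.2 -14.7]
scene 283 [233.1 214.5] [678.1  30.9]
scene 68 [354.2 212.5] [441.2 245.5]
scene 45 [370.6 215.7] [419.7 282.1]
scene 152 [198.3 295.3] [901.3 167.8]
scene 121 [461.2 345. ] [588.7 627.1]
scene 139 [450.4 367.2] [647.4 636.1]
```

View pics/car2.png

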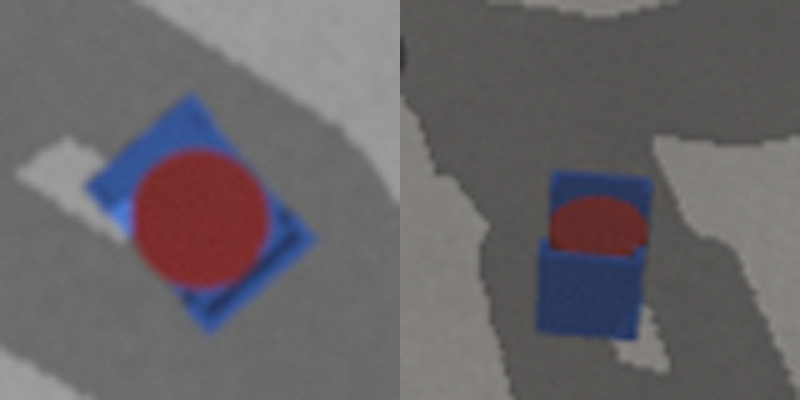

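Cup tin weighs about 3.3 N, so it's the middle one. The crop shows the heaviest tin seated and roughly centred in the carrier, at about (261,249) in the top view.

```bash
python3 -c "
from h import *
rel((459.5,-14.8,150,39.5))"
```

```text
t 13.43 pos [453.1 274.8  72.1] rpy [180.     0.   121.02] F [ 0.83  0.66 -3.36] q6 0.0 open 0.677 gf 49.0
(459.5, -14.8, 150, 39.5) delta [-0.2514 -0.1438 -0.0779] rotz 81.5
```

Call:
carry_out(
  delta_pos=[
    [-0.002,-0.001,-0.025],
    [-0.015,-0.009,-0.055],
    [-0.04,-0.023,-0.075],
    [-0.08,-0.046,-0.078],
    [-0.12,-0.069,-0.078],
    [-0.16,-0.092,-0.078],
    [-0.2,-0.114,-0.078],
    [-0.23,-0.1316,-0.078],
  ],
  rot=[
    [0,0,0],
    [0,0,6],
    [0,0,16],
    [0,0,26],
    [0,0,36],
    [0,0,46],
    [0,0,56],
    [0,0,66],
  ],
)

```text
clock: 14.42
eef_pos: [458.7, 8.1, 150.3]
tcp_rot: [3.141, -0.0, 0.954]
contact_force: [0.1, 0.4, -3.7]
opening: 0.671
grasp_force: 49.8
```

```bash
python3 -c "
from h import *
for i in range(2): r.grab_frame('top')
rel((459.5,-14.8,150,39.5))"
```

```text
t 14.53 pos [458.7   7.2 150.2] rpy [1.7998e+02 3.0000e-02 5.4620e+01] F [-0.61 -0.51 -2.77] q6 0.63 open 0.676 gf 50.4
(459.5, -14.8, 150, 39.5) delta [-0.0175  0.0134  0.0002] rotz 15.1
```

Call:
carry_out(
  delta_pos=[
    [-0.01,0.008,0],
    [-0.0185,0.014,0],
    [-0.0185,0.014,0],
    [-0.0185,0.014,0],
    [-0.0185,0.014,0],
    [-0.0185,0.014,0],
  ],
  rot=[
    [0,0,8],
    [0,0,15.2],
    [0,0,15.2],
    [0,0,15.2],
    [0,0,15.2],
    [0,0,15.2],
  ],
)

```text
clock: 15.28
eef_pos: [459.7, -13.0, 150.1]
tcp_rot: [-3.142, -0.0, 0.696]
contact_force: [-1.6, -0.2, -3.0]
opening: 0.679
grasp_force: 50.4
```

```bash
python3 - <<'E'
from h import *
rel((459.5,-14.8,83,39.5))
b=r.grab_frame("scene")
for A,ce,m in blobs(b,(0,120,60),(8,255,255),20)[:3]: print(A,ce.round(1),ray("scene",*ce,161).round(1))
for A,ce,m in blobs(b,(100,130,40),(125,255,255)): print(A,ce.round(1))
cv2.imwrite("pics/hold2.png",cv2.resize(b[105:195,235:325],(540,540),interpolation=cv2.INTER_CUBIC))
E
```

```text
t 15.28 pos [459.7 -13.  150.1] rpy [-180.    -0.    39.9] F [-1.65 -0.15 -2.97] q6 0.84 open 0.679 gf 50.4
(459.5, -14.8, 83, 39.5) delta [-0.0013  0.0012  0.0671] rotz 0.4
238 [281.  141.1] [464.9  -6.6]
179 [279.1 170. ] [557.6  77.1]
284 [233.1 214.5] [748.1 116.5]
1576 [491.9  19.6]
76 [279.9 162. ]
313 [277.2 183.2]
199 [144.1 224.6]
61 [157.  236.3]
1180 [440.3 348.1]
```

View pics/hold2.png

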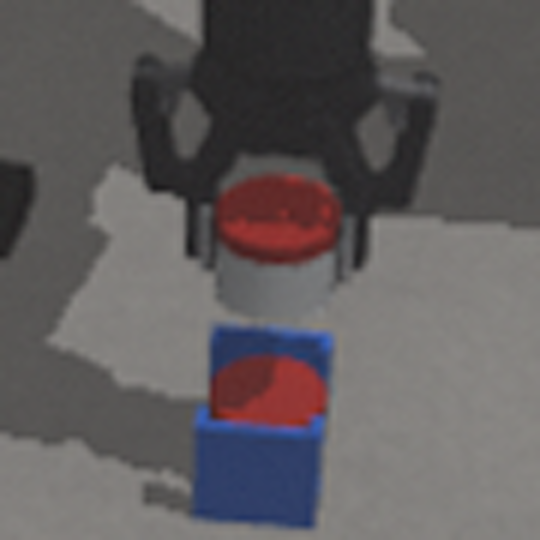

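The scene crop shows the tin level above the carrier, about 4 mm to the +x side of the lower tin. I'll shift by that while descending.

Call:
carry_out(
  delta_pos=[
    [-0.0035,0.001,0.005],
    [-0.0035,0.001,0.02],
    [-0.0035,0.001,0.04],
    [-0.0035,0.001,0.055],
    [-0.0035,0.001,0.062],
    [-0.0035,0.001,0.065],
    [-0.0035,0.001,0.0655],
    [-0.0035,0.001,0.0655],
  ],
  rot=[
    [0,0,0.4],
    [0,0,0.4],
    [0,0,0.4],
    [0,0,0.4],
    [0,0,0.4],
    [0,0,0.4],
    [0,0,0.4],
    [0,0,0.4],
  ],
)

```text
clock: 16.32
eef_pos: [458.0, -16.4, 85.0]
tcp_rot: [3.141, -0.001, 0.688]
contact_force: [-0.4, -0.2, -2.5]
opening: 0.675
grasp_force: 50.4
```

Call:
carry_out(
  delta_pos=[
    [0,0,0.0005],
    [0,0,0.001],
    [0,0,0.001],
  ],
  rot=[
    [0,0,0],
    [0,0,0],
    [0,0,0],
  ],
)

```text
clock: 16.7
eef_pos: [457.7, -16.4, 83.6]
tcp_rot: [3.142, -0.0, 0.688]
contact_force: [-0.8, -0.2, -3.0]
opening: 0.678
grasp_force: 50.4
```

Call:
carry_out(
  delta_pos=[
    [0,0,0.0005],
    [0,0,0.001],
    [0,0,0.001],
  ],
  rot=[
    [0,0,0],
    [0,0,0],
    [0,0,0],
  ],
)

```text
clock: 17.08
eef_pos: [457.8, -16.4, 83.1]
tcp_rot: [3.142, -0.0, 0.688]
contact_force: [-3.1, 0.3, 7.0]
opening: 0.672
grasp_force: 51.3
```

Contact. I'll open, then rise.

Call:
carry_out(
  delta_pos=[
    [0,0,0],
    [0,0,0],
    [0,0,0],
    [0,0,0],
  ],
  rot=[
    [0,0,0],
    [0,0,0],
    [0,0,0],
    [0,0,0],
  ],
  claw=0.076,
)

```text
clock: 17.58
eef_pos: [457.7, -16.4, 82.6]
tcp_rot: [-3.142, -0.0, 0.688]
contact_force: [0.1, -0.1, 0.6]
opening: 0.891
grasp_force: 0.0
```

Call:
carry_out(
  delta_pos=[
    [0,0,-0.01],
    [0,0,-0.04],
    [0,0,-0.075],
    [0,0,-0.08],
    [0,0,-0.08],
    [0,0,-0.08],
  ],
  rot=[
    [0,0,0],
    [0,0,0],
    [0,0,0],
    [0,0,0],
    [0,0,0],
    [0,0,0],
  ],
)

```text
clock: 18.32
eef_pos: [457.0, -16.3, 161.8]
tcp_rot: [-3.141, 0.001, 0.688]
contact_force: [0.5, -0.3, -0.9]
opening: 0.885
grasp_force: 0.0
```

```bash
python3 -c "
from h import *
rel((667.4,21.7,150,137))"
```

```text
t 18.32 pos [457.  -16.3 161.8] rpy [-1.7994e+02  7.0000e-02  3.9420e+01] F [ 0.48 -0.31 -0.93] q6 0.84 open 0.885 gf 0.0
(667.4, 21.7, 150, 137) delta [0.1867 0.1042 0.0118] rotz -97.6
```

Call:
carry_out(
  delta_pos=[
    [0.015,0.008,0],
    [0.04,0.022,0],
    [0.07,0.039,0],
    [0.1,0.056,0],
    [0.13,0.0725,0],
    [0.155,0.0865,0],
    [0.175,0.0977,0.005],
    [0.1865,0.1042,0.0118],
  ],
  rot=[
    [0,0,-10.5],
    [0,0,-21],
    [0,0,-31.5],
    [0,0,-42],
    [0,0,-52.5],
    [0,0,-63],
    [0,0,-73.5],
    [0,0,-84],
  ],
  claw=0.085,
)

```text
clock: 19.32
eef_pos: [668.4, 21.8, 149.0]
tcp_rot: [-3.14, -0.001, 2.16]
contact_force: [0.2, 0.3, -0.0]
opening: 0.998
grasp_force: 0.0
```

Call:
carry_out(
  delta_pos=[
    [0,0,0],
    [0,0,0.01],
    [0,0,0.02],
    [0,0,0.02],
    [0,0,0.02],
  ],
  rot=[
    [0,0,-10],
    [0,0,-13.6],
    [0,0,-13.6],
    [0,0,-13.6],
    [0,0,-13.6],
  ],
)

```text
clock: 19.95
eef_pos: [667.9, 21.6, 130.6]
tcp_rot: [-3.141, -0.0, 2.391]
contact_force: [-0.5, -1.2, 0.0]
opening: 1.0
grasp_force: 0.0
```

```bash
python3 - <<'E'
from h import *
rel((667.4,21.7,32,137))
a=r.grab_frame("top");b=r.grab_frame("scene")
for c,i in(("top",a),("scene",b)):
    for A,ce,m in blobs(i,(0,120,60),(8,255,255),20): print(c,A,ce.round(1),ray(c,*ce,44).round(1),ray(c,*ce,94).round(1))
crop=lambda i,u,v:cv2.resize(i[v:v+80,u:u+80],(400,400),interpolation=cv2.INTER_CUBIC)
cv2.imwrite("pics/car3.png",np.hstack([crop(a,222,205),crop(b,240,125)]))
E
```

```text
t 19.95 pos [667.9  21.6 130.6] rpy [-1.7998e+02 -2.0000e-02  1.3697e+02] F [-0.52 -1.21  0.  ] q6 -0.79 open 1.0 gf 0.0
(667.4, 21.7, 32, 137) delta [ 0.0004 -0.0002  0.0986] rotz -0.0
top 61 [172.3  44.3] [897.9 165. ] [876.5 157.2]
top 200 [238.7 154.8] [653.7  27.5] [645.3  27.1]
scene 236 [279.7 159.1] [415.  -54.4] [461.7 -11.1]
scene 292 [233.  214.5] [674.3  26.1] [705.8  64.7]
scene 153 [198.2 295.5] [899.3 164.3] [917.6 194.8]
scene 121 [461.2 345. ] [584.2 626.7] [621. 630.]
scene 139 [450.4 367.2] [643.4 635.8] [676.7 638.6]
```

View pics/car3.png

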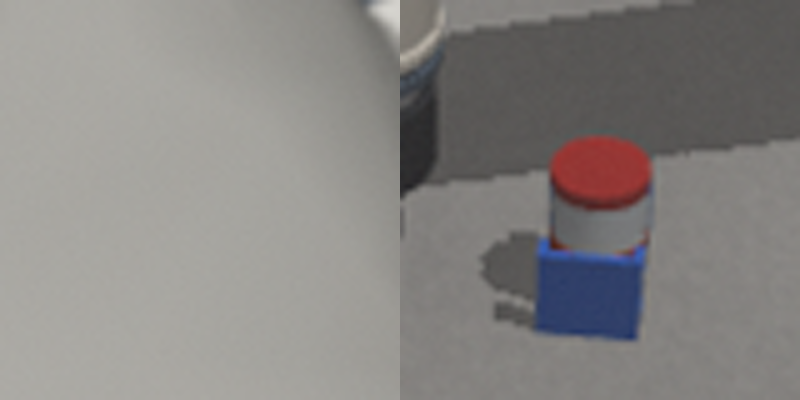

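The crop shows the middle tin standing upright on the heavy one, at about (456, -15) corrected. Next is the jar tin.

Call:
carry_out(
  delta_pos=[
    [0,0,0.02],
    [0,0,0.05],
    [0,0,0.075],
    [0,0,0.09],
    [0,0,0.097],
    [0,0,0.098],
    [0,0,0.098],
  ],
  rot=[
    [0,0,0],
    [0,0,0],
    [0,0,0],
    [0,0,0],
    [0,0,0],
    [0,0,0],
    [0,0,0],
  ],
)

```text
clock: 20.92
eef_pos: [668.5, 21.6, 33.6]
tcp_rot: [3.141, 0.001, 2.391]
contact_force: [-0.2, -0.0, 0.3]
opening: 0.995
grasp_force: 0.0
```

Call:
carry_out(
  delta_pos=[
    [0,0,0],
    [0,0,0],
    [0,0,0],
    [0,0,0],
    [0,0,0],
  ],
  rot=[
    [0,0,0],
    [0,0,0],
    [0,0,0],
    [0,0,0],
    [0,0,0],
  ],
  claw=0.045,
)

```text
clock: 21.55
eef_pos: [668.5, 21.6, 33.9]
tcp_rot: [3.141, 0.001, 2.391]
contact_force: [-1.3, 0.3, 6.4]
opening: 0.677
grasp_force: 47.6
```

Call:
carry_out(
  delta_pos=[
    [0,0,-0.005],
    [0,0,-0.02],
    [0,0,-0.06],
    [0,0,-0.12],
    [0,0,-0.15],
    [0,0,-0.16],
    [0,0,-0.16],
    [0,0,-0.16],
  ],
  rot=[
    [0,0,0],
    [0,0,0],
    [0,0,0],
    [0,0,0],
    [0,0,0],
    [0,0,0],
    [0,0,0],
    [0,0,0],
  ],
)

```text
clock: 22.55
eef_pos: [666.9, 21.5, 191.0]
tcp_rot: [-3.14, -0.002, 2.391]
contact_force: [0.3, 0.3, -1.0]
opening: 0.676
grasp_force: 48.7
```

```bash
python3 - <<'E'
from h import *
F=[]
for k in range(6): r.grab_frame("scene"); F.append(r.sense()["contact_force"])
print(np.mean(F,0)); rel((457.5,-16.5,195,39.5))
E
```

```text
[-0.00937706  0.16394263 -1.49729789]
t 22.85 pos [667.7  21.6 192. ] rpy [-1.7995e+02 -5.0000e-02  1.3702e+02] F [-0.17 -0.22 -2.03] q6 -0.79 open 0.675 gf 48.7
(457.5, -16.5, 195, 39.5) delta [ 0.1278 -0.1711 -0.003 ] rotz 97.5
```

Lightest, at 1.5 N. Carrying it over.

Call:
carry_out(
  delta_pos=[
    [0.01,-0.0134,0],
    [0.028,-0.0375,0],
    [0.05,-0.067,0],
    [0.07,-0.0937,0],
    [0.09,-0.1205,0],
    [0.107,-0.1432,0],
    [0.12,-0.1607,0],
    [0.1278,-0.1711,0],
  ],
  rot=[
    [0,0,10],
    [0,0,20],
    [0,0,30],
    [0,0,40],
    [0,0,50],
    [0,0,60],
    [0,0,70],
    [0,0,80],
  ],
)

```text
clock: 23.85
eef_pos: [456.7, -16.6, 192.8]
tcp_rot: [-3.141, 0.0, 0.989]
contact_force: [-0.2, 0.7, -1.1]
opening: 0.678
grasp_force: 48.7
```

Call:
carry_out(
  delta_pos=[
    [0,0,0],
    [0,0,0],
    [0,0,0],
    [0,0,0],
    [0,0,0],
    [0,0,0],
  ],
  rot=[
    [0,0,9],
    [0,0,17.5],
    [0,0,17.5],
    [0,0,17.5],
    [0,0,17.5],
    [0,0,17.5],
  ],
)

```text
clock: 24.6
eef_pos: [457.8, -16.5, 192.7]
tcp_rot: [-3.142, 0.0, 0.691]
contact_force: [-0.3, -0.2, -1.6]
opening: 0.677
grasp_force: 48.7
```

```bash
python3 - <<'E'
from h import *
rel((457.5,-16.5,128,39.5))
b=r.grab_frame("scene")
for A,ce,m in blobs(b,(0,120,60),(8,255,255),20)[:3]: print(A,ce.round(1),ray("scene",*ce,192-33.9+44).round(1),ray("scene",*ce,94).round(1))
cv2.imwrite("pics/hold3.png",cv2.resize(b[95:195,230:330],(500,500),interpolation=cv2.INTER_CUBIC))
E
```

```text
t 24.6 pos [457.8 -16.5 192.7] rpy [-180.      0.     39.58] F [-0.32 -0.21 -1.63] q6 0.84 open 0.677 gf 48.7
(457.5, -16.5, 128, 39.5) delta [-0.0002 -0.0001  0.0647] rotz 0.1
242 [281.1 127.4] [461.9 -11.2] [ 345.1 -119.4]
219 [279.9 159.3] [563.2  83.3] [462.2 -10.2]
154 [198.2 295.4] [957.  260.5] [917.5 194.6]
```

View pics/hold3.png

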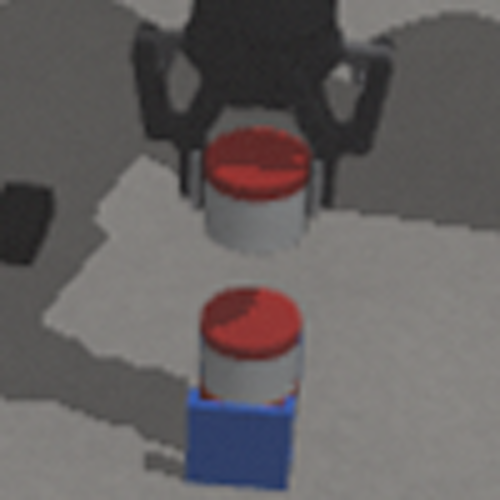

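The held tin is centred over the stack: its lid is at (281,127), the stack top at (280,159). I'll lower it.

Call:
carry_out(
  delta_pos=[
    [0,0,0.005],
    [0,0,0.02],
    [0,0,0.04],
    [0,0,0.053],
    [0,0,0.059],
    [0,0,0.062],
    [0,0,0.063],
    [0,0,0.063],
  ],
  rot=[
    [0,0,0],
    [0,0,0],
    [0,0,0],
    [0,0,0],
    [0,0,0],
    [0,0,0],
    [0,0,0],
    [0,0,0],
  ],
)

```text
clock: 25.65
eef_pos: [458.0, -16.5, 130.1]
tcp_rot: [3.141, -0.0, 0.69]
contact_force: [-0.0, -0.3, -1.5]
opening: 0.675
grasp_force: 48.7
```

Call:
carry_out(
  delta_pos=[
    [0,0,0.0005],
    [0,0,0.001],
    [0,0,0.001],
  ],
  rot=[
    [0,0,0],
    [0,0,0],
    [0,0,0],
  ],
)

```text
clock: 26.02
eef_pos: [457.8, -16.5, 128.8]
tcp_rot: [3.142, -0.0, 0.69]
contact_force: [0.7, 0.6, -1.6]
opening: 0.674
grasp_force: 48.7
```

Call:
carry_out(
  delta_pos=[
    [0,0,0.0005],
    [0,0,0.001],
    [0,0,0.001],
  ],
  rot=[
    [0,0,0],
    [0,0,0],
    [0,0,0],
  ],
)

```text
clock: 26.4
eef_pos: [457.8, -16.5, 127.9]
tcp_rot: [3.142, -0.0, 0.69]
contact_force: [-1.5, 0.0, 1.7]
opening: 0.679
grasp_force: 49.0
```

Contact. Release and retreat.

Call:
carry_out(
  delta_pos=[
    [0,0,0],
    [0,0,0],
    [0,0,0],
    [0,0,0],
  ],
  rot=[
    [0,0,0],
    [0,0,0],
    [0,0,0],
    [0,0,0],
  ],
  claw=0.078,
)

```text
clock: 26.9
eef_pos: [457.8, -16.5, 127.8]
tcp_rot: [-3.142, 0.0, 0.69]
contact_force: [0.1, 0.1, 0.2]
opening: 0.914
grasp_force: 0.0
```

Call:
carry_out(
  delta_pos=[
    [0,0,-0.01],
    [0,0,-0.04],
    [0,0,-0.08],
    [0,0,-0.1],
    [-0.03,0,-0.1],
    [-0.07,0,-0.1],
    [-0.1,0,-0.1],
    [-0.1,0,-0.1],
  ],
  rot=[
    [0,0,0],
    [0,0,0],
    [0,0,0],
    [0,0,0],
    [0,0,0],
    [0,0,0],
    [0,0,0],
    [0,0,0],
  ],
)

```text
clock: 27.9
eef_pos: [379.4, -80.8, 228.4]
tcp_rot: [3.141, -0.0, 0.688]
contact_force: [-0.1, 0.4, -0.2]
opening: 0.914
grasp_force: 0.0
```

```bash
python3 - <<'E'
from h import *
rel()
b=r.grab_frame("scene")
for A,ce,m in blobs(b,(0,120,60),(8,255,255),20)[:2]: print(A,ce.round(1),ray("scene",*ce,138).round(1))
for t in["ink_jar_center","water_cup_center","stamp_pad_center"]: print(t,r.recognise(t,"scene")[:1])
cv2.imwrite("pics/end.png",cv2.resize(b,(800,600),interpolation=cv2.INTER_CUBIC))
E
```

```text
t 27.9 pos [379.4 -80.8 228.4] rpy [ 1.7998e+02 -1.0000e-02  3.9410e+01] F [-0.06  0.45 -0.15] q6 0.67 open 0.914 gf 0.0
228 [280.2 146.6] [461.9 -11.2]
28 [280.4 164.5] [518.4  44.7]
ink_jar_center [{'box': [201.2, 204.5, 220.9, 226.5], 'p': 0.63}]
water_cup_center [{'box': [374.4, 214.4, 397.5, 244.9], 'p': 0.66}]
stamp_pad_center [{'box': [225.2, 131.8, 241.7, 147.5], 'p': 0.48}]
```

View pics/end.png

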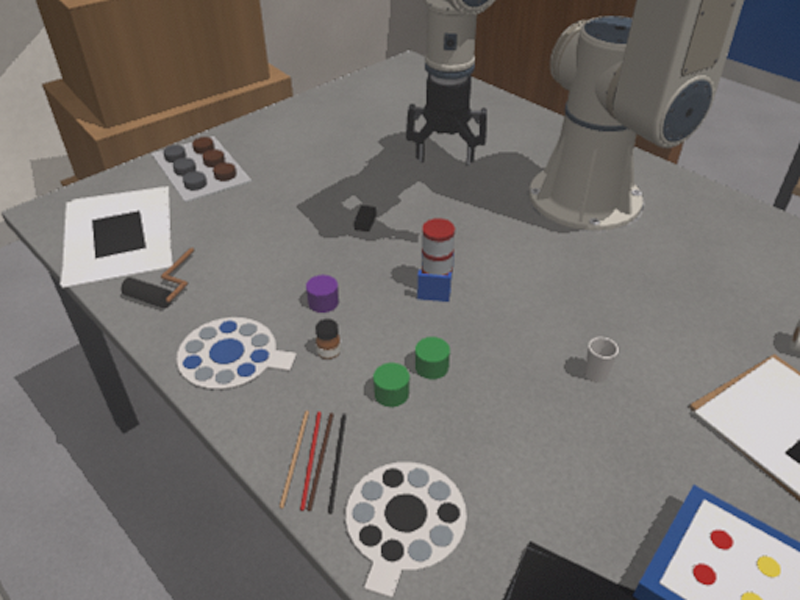

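The picture shows all three tins in one straight column in the carrier, at (438,260). The jar, cup and pad are where they started, and the gripper is clear.

```bash
python3 -c "
from rig import r
print(r.sign_off())"
```

```text
the job is handed in; nothing more can be done
None
```

I packed the three tins in the carrier as one straight column, heaviest (about 5.6 N) at the bottom, middle (3.3 N) next and lightest (1.5 N) on top, left the jar, cup and pad undisturbed, and handed the job in at about 28 s; sign-off gave no verdict.

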